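# Reset the probe carriage to the yellow station

## Robot

A 6-joint arm with a two-finger parallel gripper is mounted at the origin on the work surface. World frame = base frame: x ahead of the robot, y to its left, z up, the work surface at z = 0. Lengths are in m, angles in rad, forces in N, time in s.
With the tool pointing down it reaches from about 0.35 to 0.775 m from the base axis. Payload 7.3 kg.
Tool frame: the origin (TCP) lies at the very end of the fingers, on their centre line; the grasp point (between the pads) lies 19 mm behind it; z points along the fingers, y is the direction in which the jaws open and shut (so a half turn about z gives the same grasp; the last joint's range is limited). The gripper opens to 92 mm and grips with 3 to 60 N. Pads are 19 mm wide; open, the fingers measure 130 mm over their backs; the gripper's body (75 mm by 190 mm) begins 47 mm behind the grasp point.
Start: joints at [1.112, 0.342, 1.524, -0, 1.275, -0.146], TCP at [0.162, 0.5, 0.227] pointing down, gripper open.
Joint ranges: [-2.53, 2.53], [-0.77, 2.02], [0.04, 2.7], [-1, 4.14], [0.28, 2.66], [-3.11, 3.11]. Speed limits (rad/s): [2.57, 2.57, 3.14, 3.14, 3.14, 3.14].

## Interface

Orientations are given as a rotation vector (axis times angle).
In Python, from station import robot gives the robot as it stands.
- The arm moves only by the tool jog_arm, never from a script. Its argument "series" is a list of rows, each a list of 7 numbers: the shift along the world's x, y, z in mm, then the turn, a rotation vector about the world's x, y, z in rad, then the finger opening in mm, from 0 to 91.8. A call has 1 to 10 rows; each row is the pose to reach, as a shift and turn from the pose commanded when the call began; what a row does not reach only later rows make up. A row lasts 1/10 s, in which the tool goes at most 50 mm and 8.59 degrees, less where a joint would pass 70% of its speed; a pose out of reach is approached as far as the arm can. A call with a gripper value outside its range is refused whole. The fingers move at their own pace and stop on an object; the grip force is fixed at half the most. Time passes only in rows, so rows that repeat a pose let the fingers close. It gives the time, the measured TCP pose, the force and the opening at its end, in the units of the state.
- robot.get_state(): the state, without advancing time (a new reading comes with each control period).
- robot.camera(name): name is "side" or "top"; returns a dict with "image" (420x560x3 uint8, red, green, blue), "vfov" (degrees; the focal length in pixels is half the picture's height over the tangent of half this angle, whatever the lens; pixels are square), "cx", "cy" (the principal point, pixels), "D" ([k1, k2, p1, p2, k3] as OpenCV has them; the pictures are not rectified), "world_from_camera" (4x4, takes a point from camera to world coordinates). Camera axes: x right, y down, z forward; pixel columns grow to the right and rows downward; lengths in m; the calibration is good to about 2 mm. A picture is of the moment at which its call begins. There is no depth.
- robot.close_job(): hands the job in, once; it reports no verdict.
Trained networks look in the newest picture that a camera, given by its name, has taken for a name from the list of things; names that differ only in an ending like _2 or _b are one class to them, and where a whole thing is asked for, a point or a joint stands for the part that bears it (a point fixed in the world has none). Each returns a list of dicts, best first, with "score" (0 to 1); they miss things now and then, are a little off and sometimes report something else, mostly with a low value. They report only what shows in the picture. A call takes as long as a camera call. They do not tell look-alikes from the thing itself.
- robot.look_for(camera, name): "at" ([x, y, z] in m, in world coordinates, good to about 4 mm: the middle of the surface that is visible of it).
The state is a dict: "time_s": time; "joint_pos": joint angles; "qd": joint speeds; "effort": joint torques, N m; "tcp_pos": TCP position; "tool_rot": TCP orientation; "force": force on the tool from outside, world axes, zero at the start; "torque": the same for the moment, N m; "gripper_width": finger opening in m.
Only numpy, scipy, OpenCV 4.12 (cv2) and the standard library are available. Lean on these libraries where they do the work, as an engineer would, in place of code of your own. Each camera call takes 0.05 s, during which the arm holds its last target. There are 200 camera calls.

## Task

The temperature probe's carriage is clamped on its rail. Loosen the black clamp knob on the carriage all the way, slide the carriage along until its red pointer stands opposite the yellow station clip (not the blue one), then turn the knob back until the carriage is fully locked there. Do not touch the white probe, and leave everything else on the shelf where it is.

Things in the scene. Friction and masses are not known exactly. Their poses are not given: they have to be found in the camera images.
- rail: Fixed aluminium rail, 40 mm wide, 470 mm long, top 34 mm above the shelf, a black foot 70 x 28 mm, 38 mm high, at each end (centred 237 mm from the middle). Origin: middle of the rail, on the shelf surface; y along the rail, x across it away from the robot, z up. Yaw within 0.25 rad of the world axes.
- carriage (a joint): Position (m) of the grey carriage along the rail's y axis: 0 at the middle of the rail, stops at -0.155 and +0.155. Carriage centre = rail origin + this along rail y. When free it needs about 5 N to slide and stays where it is left; when clamped it takes over 20 N to shift. Meant to be pushed on its end faces.
- carriage_top (a point): Point on the carriage's top face, 60 mm above the shelf, over the rail's centre line at the carriage's middle; axes as the rail's. The carriage is a block 120 mm along the rail (flat end faces 60 mm each way), from -40 to +110 mm in x, and from 38 to 60 mm above the shelf. The knob turns about the vertical through this point.
- clamp_knob (a joint): Angle (rad) of the clamp knob: 0 = fully locked, against its stop, bar lying across the rail; 1.4 = fully loosened, against its other stop, bar lying nearly along the rail. Grows anticlockwise seen from above. The carriage slides freely above about 1.0. Needs up to 0.27 N m; stays where it is left.
- knob_centre (a point): Middle of the knob's black bar, on its turning axis, 88 mm above the shelf. Bar: 92 mm long, 16 mm thick, from 75 to 101 mm above the shelf, on a 36 mm steel hub; 15 mm of air between bar and carriage top outside the hub. Pinch it across its thickness or push it round at an end. This frame's x axis runs along the bar, away from its red end.
- red_end (a point): Centre of the end face of the red-tipped end of the bar, 46 mm from the axis, 88 mm above the shelf. When locked it points to the rail's -x (robot) side; loosening swings it towards the rail's -y.
- pointer_tip (a point): Tip of the small red pointer plate (12 mm wide along the rail, 6 mm thick, 31 mm long) on the carriage's far side, in the middle of its width, 141 mm in rail x from the rail's centre line, at the carriage's middle, 50 mm above the shelf.
- probe: White temperature probe, 140 mm long along the rail, 22 mm thick (28 mm at its grey plug), fixed on the carriage's far part; its axis lies 85 mm in rail x from the rail's centre line, 81 mm above the shelf; highest point 98 mm. Origin on its axis over the carriage's middle, axes as the rail's. Must not be touched.
- yellow_clip: Fixed yellow station clip, the wanted station, on the rail's far side: a flat foot 8 mm high and an upright block 35 x 16 mm, 52 mm high, 16 mm along the rail. Origin on the shelf under the rail's centre line (the clip lies 20 to 185 mm from it in x), axes as the rail's; 75 to 130 mm from the rail's middle, either way.
- yellow_clip_mark (a point): Point on the yellow block's rail-side face, in the middle of its 16 mm width, 50 mm above the shelf; axes parallel to the rail's. The pointer passes it with 9 mm to spare.
- blue_clip: Same clip in blue, the wrong station, on the other side of the rail's middle.
- logger: Black logger housing, 80 x 120 mm, 45 mm high, loose; origin under its centre. Leave alone.
- canister: Green silica canister, 64 mm diameter, 95 mm high, loose, upright; origin under its centre. Leave alone.
- bracket: Steel angle bracket, 45 x 130 mm, 55 mm high, loose; origin under its base plate. Leave alone.
- socket: Grey round bayonet socket, 68 mm flange, 46 mm high, loose; origin under its centre. Leave alone.
- screwdriver: Screwdriver, 180 mm long, lying loose on the robot's side of the rail; origin on the shelf under it. Leave alone.
There are look-alikes about, which are no part of the job. Of the things that look like the yellow_clip, the middle-sized one is meant.

How it is judged:
By the outcome, as a careful person would: the job done as asked, in the order asked, and still so for the second after the job is handed in, with the robot touching nothing.
It also fails if it takes over 67 s, if anything falls off the work surface, if the arm or the gripper's body presses on something with over 40 N, if the wrist force passes 120 N, or if a joint passes its speed limit or range.

## Working session

There is one attempt and no reset: what is moved stays moved. The work goes in short steps, Python scripts to look and compute and a tool call to move; the robot and the scene stay as the last step left them, time stands still between calls to the robot, and variables do not carry over. Pictures are saved under pics/ and viewed, about 8 in all and at most 12, crops included, and the job is handed in when it is done.

Besides the shell and the picture viewer there is one more tool, called after ">>>" as a command line: name --pt "numbers of a row" for each row, then --argument value for the rest. jog_arm: Moves the arm, as the interface text tells. Its arguments: {"type":"object","properties":{"series":{"type":"array"}},"required":["series"]}

```bash
mkdir -p pics; cat > h.py <<'E'
import numpy as np, cv2
from station import robot
def K(c):
    f=c["image"].shape[0]/2/np.tan(np.radians(c["vfov"])/2)
    return np.array([[f,0,c["cx"]],[0,f,c["cy"]],[0,0,1.]])
def ray(c,px,z):
    u=cv2.undistortPoints(np.array([[px]],float),K(c),np.array(c["D"],float))[0,0]
    T=np.array(c["world_from_camera"]); d=T[:3,:3]@[u[0],u[1],1]; o=T[:3,3]
    return o+d*(z-o[2])/d[2]
def proj(c,P):
    T=np.linalg.inv(np.array(c["world_from_camera"]))
    P=np.array(P,float).reshape(-1,3)
    return cv2.projectPoints(P,cv2.Rodrigues(T[:3,:3])[0],T[:3,3],K(c),np.array(c["D"],float))[0][:,0]
def save(c,n): cv2.imwrite("pics/"+n,c["image"][:,:,::-1])
E
python3 - <<'E'
from h import *
for n in("top","side"):
    c=robot.camera(n); save(c,n+"1.png"); print(n,np.round(c["world_from_camera"],2).tolist(),c["vfov"])
    for t in["rail","carriage_top","knob_centre","red_end","pointer_tip","yellow_clip","yellow_clip_mark","blue_clip","probe","screwdriver","canister","logger","bracket","socket"]:
        print(t,[(np.round(d["at"],3).tolist(),round(d["score"],2)) for d in robot.look_for(n,t)][:4])
print(robot.get_state())
E
```

```text
top [[0.02, -0.98, 0.17, 0.12], [-1.0, -0.02, 0.02, -0.02], [-0.01, -0.17, -0.98, 1.87], [0.0, 0.0, 0.0, 1.0]] 42.23562985441525
rail [([0.551, 0.037, 0.055], 0.75), ([0.605, -0.446, 0.004], 0.68), ([0.629, 0.038, 0.087], 0.15)]
carriage_top [([0.584, 0.028, 0.063], 0.66)]
knob_centre [([0.546, 0.028, 0.099], 0.67)]
red_end [([0.664, 0.159, 0.011], 0.67)]
pointer_tip [([0.581, 0.028, 0.059], 0.9)]
yellow_clip [([0.335, 0.163, 0.007], 0.76), ([0.668, 0.16, 0.011], 0.64)]
yellow_clip_mark [([0.337, 0.164, 0.013], 0.65), ([0.667, 0.161, 0.009], 0.57), ([0.75, -0.141, 0.007], 0.57)]
blue_clip [([0.681, -0.036, 0.008], 0.63), ([0.545, 0.023, 0.101], 0.58), ([0.605, -0.444, 0.007], 0.35)]
probe [([0.63, 0.039, 0.09], 0.62)]
screwdriver [([0.39, -0.008, 0.025], 0.56), ([0.665, 0.159, 0.004], 0.39)]
canister [([0.418, 0.469, 0.094], 0.7), ([0.406, -0.489, 0.045], 0.28), ([0.584, 0.025, 0.063], 0.19)]
logger [([0.404, -0.489, 0.047], 0.95)]
bracket [([0.606, -0.448, 0.008], 0.86)]
socket [([0.608, 0.402, 0.04], 0.66), ([0.545, 0.031, 0.102], 0.44)]
side [[1.0, -0.05, 0.04, 0.39], [-0.06, -0.7
[... 894 characters left out ...]
, 0.394, 0.028], 0.62)]
{'time_s': 1.5, 'joint_pos': array([ 1.11199289e+00,  3.41998152e-01,  1.52412382e+00, -9.36822161e-06,
        1.27538064e+00, -1.45969236e-01]), 'qd': array([ 1.79953125e-03,  6.97265837e-04,  7.24895866e-05,  2.60000713e-03,
       -2.18215155e-04,  1.77729001e-03]), 'effort': array([ 1.41076500e-03, -4.31126332e+01, -2.44475323e+01,  7.19154719e-02,
        4.84193175e-02,  1.31751941e-05]), 'tcp_pos': array([0.16154439, 0.49954234, 0.22673314]), 'tool_rot': array([4.89387733e-01, 3.10320508e+00, 1.30827542e-04]), 'force': array([-0.25502205,  0.51090663, -0.33183943]), 'torque': array([-0.00833145,  0.00639543, -0.00469302]), 'gripper_width': 0.09145704892091021}
```

View pics/top1.png

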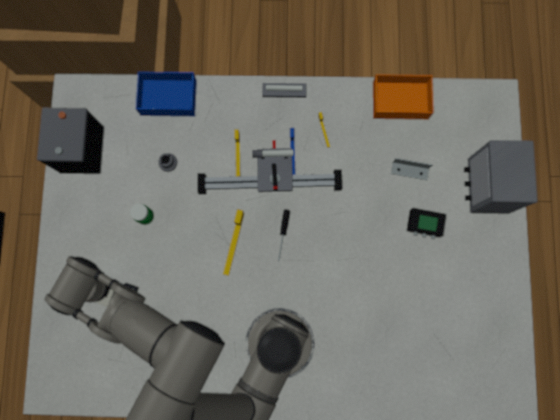

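View pics/side1.png

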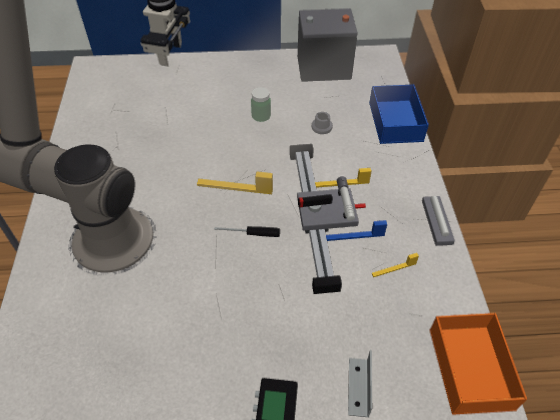

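The top view shows the rail's feet at about (202,183) and (338,180), the carriage at (275,172), and the mid-sized yellow clip at (238,150). The big yellow one at (235,240) and the small one at (324,130) are look-alikes. In the side view the carriage is at (328,208) and the yellow clip block at (364,176).

```bash
python3 - <<'E'
from h import *
t=robot.camera("top"); s=robot.camera("side")
a=cv2.resize(t["image"][115:205,190:350],None,fx=5,fy=5,interpolation=cv2.INTER_CUBIC)
cv2.imwrite("pics/ct.png",a[:,:,::-1])
b=cv2.resize(s["image"][140:300,280:400],None,fx=3.7,fy=3.7,interpolation=cv2.INTER_CUBIC)
cv2.imwrite("pics/cs.png",b[:,:,::-1])
E
```

```text
(no output)
```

View pics/ct.png

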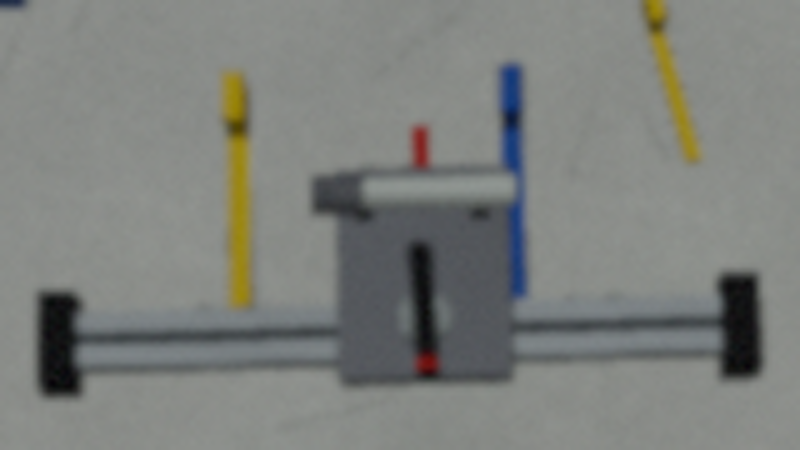

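View pics/cs.png

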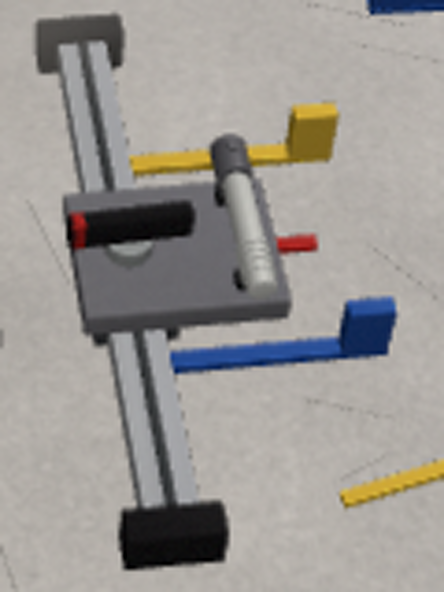

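The crops show the feet, carriage, pointer tip (420,127 in the top crop), both clips and the knob clearly. I'll fit all of it jointly.

```bash
cat > fit.py <<'E'
from h import *
from scipy.optimize import least_squares
def pts(p):
    x,y,a,q,dy,db,k=p
    R=lambda X,Y,Z:[x+np.cos(a)*X-np.sin(a)*Y,y+np.sin(a)*X+np.cos(a)*Y,Z]
    kn=lambda r,w=0:R(-r*np.cos(k)-w*np.sin(k),q-r*np.sin(k),.101)
    top=[(R(.035,.251,.038),(39,293)),(R(.035,-.251,.038),(758,274)),(R(.035,.223,.038),(79,292)),(R(.035,-.223,.038),(720,275)),
     (R(.0,q+.06,.06),(338,310)),(R(0,q-.06,.06),(513,310)),(R(.141,q,.053),(420,127)),
     (R(.185,dy+.008,.052),(222,73)),(R(.185,db+.008,.052),(501,65)),(R(.185,db-.008,.052),(521,65)),
     (kn(-.046),(421,243)),(kn(.046),(427,355))]
    side=[(R(.141,q,.053),(317,241)),(R(.185,dy+.008,.052),(338,103)),(R(.185,db+.008,.052),(395,297)),
      (R(-.04,q-.06,.06),(86,318)),(R(.11,q-.06,.06),(290,296)),(R(-.035,-.251,.038),(123,536)),(R(.035,-.251,.038),(228,532))]
    return top,side
t=robot.camera("top"); s=robot.camera("side")
def res(p):
    T,S=pts(p); r=[]
    for i,(P,u) in enumerate(T):
        e=proj(t,P)[0]-((np.array(u)+.5)/5-.5+[190,115])
        if i in(4,5): e[1]=0
        r.append(e)
    for P,u in S: r.append(proj(s,P)[0]-((np.array(u)+.5)/3.7-.5+[280,140]))
    return np.array(r).ravel()
f=least_squares(res,[.55,.04,0,-.02,.11,-.08,0],loss="soft_l1")
print("x y yaw q yel blue knob",np.round(f.x,4)); print(np.round(res(f.x).reshape(-1,2),1).tolist())
E
python3 fit.py
```

```text
x y yaw q yel blue knob [ 0.5467  0.045   0.0429 -0.0194  0.1089 -0.0845  0.0233]
[[-0.9, -0.8], [0.1, -0.8], [-0.9, -0.8], [-0.4, -0.8], [-0.3, 0.0], [-0.1, 0.0], [0.0, -0.4], [0.3, -0.5], [-0.1, -0.5], [0.5, -0.6], [-0.2, -0.6], [-0.1, 3.8], [-0.7, -0.3], [-1.3, -0.1], [-1.1, -0.2], [-1.1, 0.3], [0.1, 1.5], [0.1, 1.9], [-0.1, 0.4]]
```

The fit is sound: residuals are at most about 1–2 px, apart from the red end, where I misread a pixel. The knob is at about (547.5, 25.5) mm, the rail yaw is 0.043, and the carriage has to move +128 mm. I'll fly over the knob, turning the tool to the half-turn grasp so joint 6 stays mid-range.

>>> jog_arm --pt "150 -150 0 0 0 -1.3 60" --pt "150 -150 0 0 0 -1.3 60" --pt "150 -150 0 0 0 -1.3 60" --pt "150 -150 0 0 0 -1.3 60" --pt "386 -474 -30 0 0 -1.3 60" --pt "386 -474 -30 0 0 -1.3 60" --pt "386 -474 -30 0 0 -1.3 60" --pt "386 -474 -30 0 0 -1.3 60" --pt "386 -474 -30 0 0 -1.3 60" --pt "386 -474 -30 0 0 -1.3 60"

```text
time_s: 2.7
tcp_pos: [0.4812, 0.1152, 0.2051]
tool_rot: [2.271, 2.171, 0.001]
force: [1.2, 2.4, -0.2]
gripper_width: 0.0599
```

>>> jog_arm --pt "50 -65 -50 0 0 -1.46 60" --pt "50 -65 -50 0 0 -1.46 60" --pt "50 -65 -50 0 0 -1.46 60" --pt "50 -65 -50 0 0 -1.46 60" --pt "50 -65 -50 0 0 -1.46 60" --pt "50 -65 -50 0 0 -1.46 60" --pt "50 -65 -50 0 0 -1.46 60" --pt "50 -65 -50 0 0 -1.46 60" --pt "50 -65 -50 0 0 -1.46 60" --pt "50 -65 -50 0 0 -1.46 60"

```text
time_s: 3.7
tcp_pos: [0.5303, 0.0521, 0.155]
tool_rot: [3.14, 0.099, 0.0]
force: [-0.0, -0.5, 0.2]
gripper_width: 0.06
```

>>> jog_arm --pt "0 0 0 0 0 0 60" --pt "0 0 0 0 0 0 60"

```text
time_s: 3.9
tcp_pos: [0.5302, 0.0521, 0.155]
tool_rot: [3.139, 0.113, -0.0]
force: [-0.6, -1.7, -0.2]
gripper_width: 0.06
```

>>> jog_arm --pt "17 -26.5 0 0 0 -0.03 60" --pt "17 -26.5 0 0 0 -0.03 60" --pt "17 -26.5 -40 0 0 -0.03 60" --pt "17 -26.5 -77 0 0 -0.03 60" --pt "17 -26.5 -77 0 0 -0.03 60" --pt "17 -26.5 -77 0 0 -0.03 60"

```text
time_s: 4.5
tcp_pos: [0.5472, 0.0258, 0.0783]
tool_rot: [-3.141, -0.063, 0.001]
force: [0.2, 0.0, 1.1]
gripper_width: 0.0601
```

```bash
python3 - <<'E'
from h import *
s=robot.camera("side"); b=cv2.resize(s["image"][140:260,270:400],None,fx=4,fy=4,interpolation=cv2.INTER_CUBIC)
cv2.imwrite("pics/a.png",b[:,:,::-1]); st=robot.get_state(); print(st["tcp_pos"],st["tool_rot"],st["force"],st["joint_pos"])
E
```

```text
[0.54811553 0.02568082 0.07945548] [3.14071440e+00 6.25984680e-02 2.88495355e-03] [-0.5547751  -0.51728471 -0.69283867] [-9.28428284e-02  5.42430041e-01  1.65012770e+00 -5.52568581e-05
  9.47181327e-01  1.43812844e+00]
```

View pics/a.png

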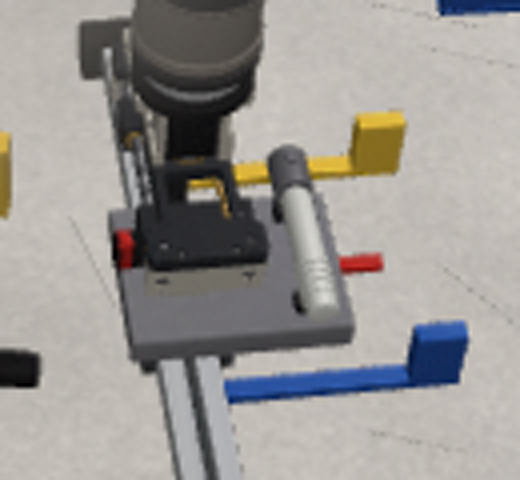

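The gripper straddles the bar: the red end shows at (125,250), left of the fingers, and the probe is clear on the right. Closing.

>>> jog_arm --pt "0 0 0 0 0 0 10" --pt "0 0 0 0 0 0 10" --pt "0 0 0 0 0 0 10" --pt "0 0 0 0 0 0 10" --pt "0 0 0 0 0 0 10" --pt "0 0 0 0 0 0 10"

```text
time_s: 5.15
tcp_pos: [0.5472, 0.0258, 0.0781]
tool_rot: [-3.141, -0.061, -0.0]
force: [-0.1, 10.3, 1.6]
gripper_width: 0.0169
```

>>> jog_arm --pt "0 1 0 0 0 0 10" --pt "0 1 0 0 0 0.1 10" --pt "0 1 0 0 0 0.2 10" --pt "0 1 0 0 0 0.3 10" --pt "0 1 0 0 0 0.4 10" --pt "0 1 0 0 0 0.4 10"

```text
time_s: 5.75
tcp_pos: [0.5473, 0.0258, 0.0781]
tool_rot: [3.065, 0.685, -0.0]
force: [0.3, -4.4, 0.7]
gripper_width: 0.0162
```

>>> jog_arm --pt "0 -0.3 0 0 0 0.1 10" --pt "0 -0.3 0 0 0 0.2 10" --pt "0 -0.3 0 0 0 0.3 10" --pt "0 -0.3 0 0 0 0.4 10" --pt "0 -0.3 0 0 0 0.5 10" --pt "0 -0.3 0 0 0 0.5 10"

```text
time_s: 6.35
tcp_pos: [0.5477, 0.0255, 0.0781]
tool_rot: [2.801, 1.419, 0.001]
force: [1.9, -5.6, -1.4]
gripper_width: 0.0157
```

>>> jog_arm --pt "0 0 0 0 0 0.1 10" --pt "0 0 0 0 0 0.2 10" --pt "0 0 0 0 0 0.3 10" --pt "0 0 0 0 0 0.4 10" --pt "0 0 0 0 0 0.48 10" --pt "0 0 0 0 0 0.53 10" --pt "0 0 0 0 0 0.53 10"

```text
time_s: 7.05
tcp_pos: [0.5483, 0.0257, 0.0781]
tool_rot: [2.335, 2.099, 0.002]
force: [3.6, -4.2, -1.5]
gripper_width: 0.0159
```

```bash
python3 - <<'E'
from h import *
st=robot.get_state(); print(st["tcp_pos"],st["tool_rot"],st["force"],st["torque"],st["joint_pos"])
E
```

```text
[0.54826099 0.02569135 0.0780645 ] [2.33527323e+00 2.09873365e+00 2.13822747e-03] [ 3.56341606 -4.23462099 -1.51895134] [-0.76352732 -0.44870986 -0.7398991 ] [-9.26884829e-02  5.44371946e-01  1.65132737e+00 -2.88033368e-04
  9.43634219e-01  1.40726200e-02]
```

The knob is against its stop (turned 1.42 rad, torque rising). Now I'll slide the carriage by the held knob, along rail +y.

>>> jog_arm --pt "0 0 0 0 0 -0.02 10" --pt "-0.2 5 0 0 0 -0.02 10" --pt "-0.6 15 0 0 0 -0.02 10" --pt "-1.2 28 0 0 0 -0.02 10" --pt "-1.8 41 0 0 0 -0.02 10" --pt "-2.3 54 0 0 0 -0.02 10" --pt "-2.8 65 0 0 0 -0.02 10" --pt "-3.1 73 0 0 0 -0.02 10" --pt "-3.3 78 0 0 0 -0.02 10" --pt "-3.3 78 0 0 0 -0.02 10"

```text
time_s: 8.05
tcp_pos: [0.5448, 0.1049, 0.0781]
tool_rot: [2.355, 2.077, 0.003]
force: [3.8, 1.9, -2.6]
gripper_width: 0.016
```

```bash
python3 - <<'E'
from h import *
s=robot.camera("side"); b=cv2.resize(s["image"][120:260,270:400],None,fx=4,fy=4,interpolation=cv2.INTER_CUBIC)
cv2.imwrite("pics/b.png",b[:,:,::-1]); st=robot.get_state(); print(st["tcp_pos"],st["tool_rot"],st["force"],st["torque"])
E
```

```text
[0.54480311 0.10489475 0.07806862] [2.35522789 2.07803412 0.00338252] [ 4.45488686  0.93099775 -2.71115048] [ 0.16515929 -0.65158929 -0.2031065 ]
```

View pics/b.png

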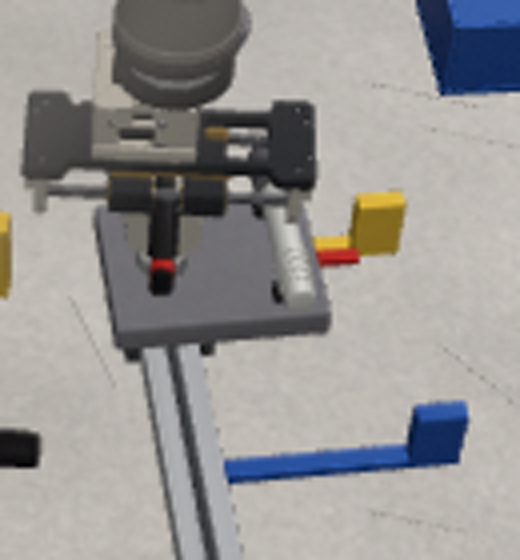

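The carriage follows the knob. The pointer tip is at crop (357,258), just short of the yellow clip, and the blue clip is well behind. Moving most of the rest of the way, then measuring.

>>> jog_arm --pt "-0.3 8 0 0 0 0 10" --pt "-0.9 20 0 0 0 0 10" --pt "-1.4 32 0 0 0 0 10" --pt "-1.9 42 0 0 0 0 10" --pt "-2 46 0 0 0 0 10" --pt "-2 46 0 0 0 0 10" --pt "-2 46 0 0 0 0 10"

```text
time_s: 8.8
tcp_pos: [0.5428, 0.1506, 0.0781]
tool_rot: [2.355, 2.079, 0.003]
force: [5.4, 1.3, -2.1]
gripper_width: 0.0159
```

```bash
python3 - <<'E'
from h import *
o=[]
for n,(r,c0) in {"side":((140,330),)*1+(0,) if 0 else (140,330),"top":(115,215)}.items():
    c=robot.camera(n); w=90 if n=="top" else 70
    im=c["image"][r:r+60,c0:c0+70]; o.append(cv2.resize(im,None,fx=5.7,fy=5.7,interpolation=cv2.INTER_CUBIC))
    I=c["image"].astype(int); R,G,B=I[...,0],I[...,1],I[...,2]
    m=((R>110)&(G<80)&(B<80)); ys,xs=np.nonzero(m); print(n,[(x,y) for x,y in zip(xs,ys)][:40])
    # predicted places for q
    x,y,a,d=.5467,.045,.0429,.1089
    W=lambda X,Y,Z:[x+np.cos(a)*X-np.sin(a)*Y,y+np.sin(a)*X+np.cos(a)*Y,Z]
    print("pred tip at q=.1089,.1039:",proj(c,[W(.141,d,.053),W(.141,d-.005,.053),W(.15,d,.052),W(.185,d+.008,.052)]).round(1).tolist())
cv2.imwrite("pics/c.png",np.hstack(o)[:,:,::-1]); st=robot.get_state(); print(st["tcp_pos"],st["force"],st["time_s"])
E
```

```text
side [(np.int64(344), np.int64(18)), (np.int64(347), np.int64(18)), (np.int64(348), np.int64(18)), (np.int64(25), np.int64(95)), (np.int64(26), np.int64(95)), (np.int64(27), np.int64(95)), (np.int64(16), np.int64(130)), (np.int64(17), np.int64(130)), (np.int64(30), np.int64(131)), (np.int64(33), np.int64(147)), (np.int64(36), np.int64(169)), (np.int64(346), np.int64(171)), (np.int64(347), np.int64(171)), (np.int64(348), np.int64(171)), (np.int64(349), np.int64(171)), (np.int64(350), np.int64(171)), (np.int64(351), np.int64(171)), (np.int64(352), np.int64(171)), (np.int64(353), np.int64(171)), (np.int64(354), np.int64(171)), (np.int64(355), np.int64(171)), (np.int64(346), np.int64(172)), (np.int64(347), np.int64(172)), (np.int64(348), np.int64(172)), (np.int64(349), np.int64(172)), (np.int64(350), np.int64(172)), (np.int64(351), np.int64(172)), (np.int64(352), np.int64(172)), (np.int64(353), np.int64(172)), (np.int64(354), np.int64(172)), (np.int64(355), np.int64(172)), (np.int64(305), np.int64(173)), (np.int64(306), np.int64(173)), (np.int64(307), np.int64(173)), (np.int64(308), np.i
[... 977 characters left out ...]
4)), (np.int64(412), np.int64(74)), (np.int64(415), np.int64(74)), (np.int64(416), np.int64(74)), (np.int64(417), np.int64(74)), (np.int64(418), np.int64(74)), (np.int64(419), np.int64(74)), (np.int64(420), np.int64(74)), (np.int64(421), np.int64(74)), (np.int64(422), np.int64(74)), (np.int64(423), np.int64(74)), (np.int64(424), np.int64(74)), (np.int64(425), np.int64(74)), (np.int64(426), np.int64(74)), (np.int64(427), np.int64(74)), (np.int64(428), np.int64(74)), (np.int64(429), np.int64(74)), (np.int64(430), np.int64(74))]
pred tip at q=.1089,.1039: [[236.7, 140.6], [238.1, 140.6], [236.7, 138.2], [234.3, 128.6]]
[0.54280926 0.1506092  0.07806156] [ 5.7052665   0.95145659 -3.10277307] 8.9
```

View pics/c.png

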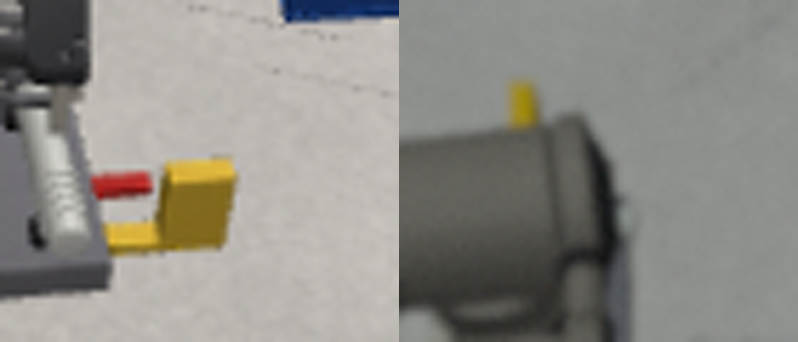

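The side half shows the pointer tip at crop (150,184), slightly short of the centre of the yellow block (about (165,175) at its top-face middle). The top view is blocked by the arm. I'll get sub-pixel profiles from the start pictures and now.

```bash
python3 - <<'E'
from h import *
old=cv2.imread("pics/side1.png")[:,:,::-1].astype(float); c=robot.camera("side"); new=c["image"].astype(float)
red=lambda I:np.clip(I[...,0]-np.maximum(I[...,1],I[...,2])-15,0,None)
for n,I,cols,rows in(("old",old,range(358,364),slice(198,214)),("new",new,range(349,355),slice(163,182))):
    r=red(I)[rows]; ii=np.arange(rows.start,rows.stop)
    print(n,[(k,round((r[:,k]*ii).sum()/r[:,k].sum(),2)) for k in cols], "lastcols",r.sum(0)[350:370].round().astype(int).tolist())
yel=lambda I:I[...,0]-I[...,2]
for k in(360,361,362,364): print("yel col",k,yel(new)[163:186,k].astype(int).tolist(), new[163:186,k,0].astype(int).tolist())
print("red col 353",red(new)[163:182,353].astype(int).tolist())
x,y,a=.5467,.045,.0429
W=lambda X,Y,Z:[x+np.cos(a)*X-np.sin(a)*Y,y+np.sin(a)*X+np.cos(a)*Y,Z]
for q in(-.0194,.1039,.1089,.1139): print(q,proj(c,[W(.130,q,.053),W(.152,q+.008,.052),W(.152,q-.008,.052),W(.152,q-.008,.008)]).round(2).tolist())
# top1 columns
T=cv2.imread("pics/top1.png")[:,:,::-1].astype(float)
R=red(T)[140:149,268:282]; print("top red rows",[(140+i,round((R[i]*np.arange(268,282)).sum()/max(R[i].sum(),1),2)) for i in range(9)])
Y=np.clip(T[128:140,230:246,0]-T[128:140,230:246,2]-20,0,None); print(Y.astype(int).tolist())
E
```

```text
old [(358, np.float64(205.53)), (359, np.float64(205.46)), (360, np.float64(205.22)), (361, np.float64(205.21)), (362, np.float64(205.2)), (363, np.float64(205.22))] lastcols [0, 0, 0, 0, 24, 367, 407, 407, 407, 416, 438, 439, 446, 454, 414, 216, 0, 0, 0, 0]
new [(349, np.float64(173.02)), (350, np.float64(173.03)), (351, np.float64(172.99)), (352, np.float64(172.81)), (353, np.float64(172.9)), (354, np.float64(172.72))] lastcols [473, 445, 476, 469, 488, 457, 223, 44, 50, 130, 179, 186, 186, 181, 179, 182, 178, 186, 184, 162]
yel col 360 [10, 11, 9, 10, 10, 78, 147, 157, 159, 116, 103, 101, 100, 100, 99, 100, 98, 99, 99, 99, 101, 15, 11] [191, 190, 187, 188, 191, 204, 216, 214, 217, 154, 133, 132, 130, 130, 130, 129, 129, 129, 129, 128, 131, 184, 192]
yel col 361 [10, 10, 10, 10, 9, 105, 154, 157, 159, 113, 101, 101, 99, 100, 99, 100, 98, 100, 100, 99, 108, 17, 10] [191, 188, 188, 188, 188, 208, 217, 215, 217, 148, 131, 130, 130, 130, 130, 130, 128, 129, 129, 129, 148, 187, 191]
yel col 362 [11, 10, 9, 10, 10, 107, 153, 158, 158, 111, 101, 100, 100, 99, 99, 99, 100, 100, 100, 99, 81
[... 983 characters left out ...]
48, np.float64(273.85))]
[[0, 0, 0, 0, 0, 0, 0, 0, 0, 0, 0, 0, 0, 0, 0, 0], [0, 0, 0, 0, 11, 30, 34, 30, 10, 0, 0, 0, 0, 0, 0, 0], [0, 0, 0, 0, 29, 66, 82, 73, 30, 0, 0, 0, 0, 0, 0, 0], [0, 0, 0, 0, 34, 84, 112, 101, 45, 0, 0, 0, 0, 0, 0, 0], [0, 0, 0, 0, 32, 87, 118, 111, 58, 6, 0, 0, 0, 0, 0, 0], [0, 0, 0, 0, 36, 85, 110, 114, 69, 12, 0, 0, 0, 0, 0, 0], [0, 0, 0, 0, 33, 84, 110, 115, 77, 13, 0, 0, 0, 0, 0, 0], [0, 0, 0, 0, 33, 82, 112, 117, 76, 14, 0, 0, 0, 0, 0, 0], [0, 0, 0, 0, 31, 84, 114, 115, 78, 15, 0, 0, 0, 0, 0, 0], [0, 0, 0, 0, 30, 81, 110, 117, 77, 15, 0, 0, 0, 0, 0, 0], [0, 0, 0, 0, 16, 63, 95, 101, 66, 11, 0, 0, 0, 0, 0, 0], [0, 0, 0, 0, 1, 30, 65, 77, 48, 4, 0, 0, 0, 0, 0, 0]]
```

The side picture alone puts the pointer about 5.2 mm short. Arm travel (125 mm) against the refined start-to-clip distance (130 mm) gives about 5.3 mm, so they agree. Moving +5.2 mm, then re-measuring.

>>> jog_arm --pt "-0.1 2.5 0 0 0 0 10" --pt "-0.2 5.2 0 0 0 0 10" --pt "-0.2 5.2 0 0 0 0 10" --pt "-0.2 5.2 0 0 0 0 10"

```text
time_s: 9.35
tcp_pos: [0.5426, 0.155, 0.0781]
tool_rot: [2.354, 2.078, 0.002]
force: [6.0, -2.1, -2.0]
gripper_width: 0.0161
```

```bash
cat > chk.py <<'E'
from h import *
c=robot.camera("side"); I=c["image"].astype(float)
red=np.clip(I[...,0]-np.maximum(I[...,1],I[...,2]),0,None)
for k in range(349,355): print(k,red[163:180,k].astype(int).tolist())
st=robot.get_state(); print(st["tcp_pos"],st["tool_rot"],st["force"],st["torque"],st["time_s"])
E
python3 chk.py
```

```text
349 [3, 5, 4, 5, 5, 4, 60, 121, 134, 97, 45, 7, 5, 5, 5, 4, 23]
350 [5, 5, 5, 4, 6, 4, 85, 129, 135, 96, 46, 8, 4, 3, 4, 4, 27]
351 [4, 4, 5, 5, 4, 4, 86, 130, 136, 92, 44, 8, 5, 3, 5, 5, 28]
352 [5, 5, 5, 4, 5, 5, 83, 130, 139, 91, 30, 7, 5, 5, 5, 3, 28]
353 [4, 5, 5, 4, 5, 6, 101, 135, 142, 93, 25, 6, 4, 5, 4, 4, 35]
354 [5, 5, 4, 5, 5, 5, 100, 135, 140, 90, 7, 4, 4, 5, 5, 4, 35]
[0.54263959 0.15502004 0.07804525] [2.35434741e+00 2.07797520e+00 1.90655162e-03] [ 5.25681004 -2.54009151 -1.46023764] [-0.480409   -0.71924502 -0.19100489] 9.4
```

About 0.8 mm is left. I'll nudge that and start turning back, in stages with force checks.

>>> jog_arm --pt "0.7 0.8 0 0 0 0 10" --pt "0.7 0.8 0 0 0 0 10" --pt "0.7 0.8 0 0 0 -0.1 10" --pt "0.7 0.8 0 0 0 -0.2 10" --pt "0.7 0.8 0 0 0 -0.3 10" --pt "0.7 0.8 0 0 0 -0.4 10" --pt "0.7 0.8 0 0 0 -0.5 10" --pt "0.7 0.8 0 0 0 -0.5 10"

```text
time_s: 10.2
tcp_pos: [0.5421, 0.1558, 0.078]
tool_rot: [2.796, 1.433, -0.002]
force: [-0.8, -3.6, 1.5]
gripper_width: 0.0158
```

```bash
python3 chk.py
```

```text
349 [5, 5, 4, 4, 5, 4, 86, 130, 135, 94, 43, 7, 4, 5, 4, 5, 22]
350 [5, 5, 4, 4, 5, 4, 83, 129, 134, 93, 32, 7, 4, 4, 3, 4, 27]
351 [4, 4, 5, 4, 5, 5, 101, 135, 140, 94, 26, 6, 5, 4, 5, 4, 28]
352 [5, 4, 5, 5, 5, 5, 102, 135, 140, 90, 23, 7, 4, 5, 4, 4, 28]
353 [5, 4, 5, 4, 5, 5, 97, 135, 140, 94, 7, 5, 5, 4, 5, 5, 36]
354 [5, 4, 5, 4, 5, 6, 99, 135, 136, 93, 8, 5, 4, 4, 4, 4, 35]
[0.54205175 0.15584398 0.07805437] [ 2.79354407e+00  1.43676078e+00 -1.53505808e-03] [-0.35144165 -4.39782227  1.57085427] [-0.89327869 -0.01718693 -0.17086991] 10.25
```

>>> jog_arm --pt "0 0 0 0 0 -0.1 10" --pt "0 0 0 0 0 -0.2 10" --pt "0 0 0 0 0 -0.3 10" --pt "0 0 0 0 0 -0.4 10" --pt "0 0 0 0 0 -0.5 10" --pt "0 0 0 0 0 -0.5 10"

```text
time_s: 10.85
tcp_pos: [0.5416, 0.1563, 0.078]
tool_rot: [-3.062, -0.701, 0.002]
force: [-2.2, -3.3, 3.1]
gripper_width: 0.016
```

>>> jog_arm --pt "0 0 0 0 0 -0.1 10" --pt "0 0 0 0 0 -0.2 10" --pt "0 0 0 0 0 -0.3 10" --pt "0 0 0 0 0 -0.38 10" --pt "0 0 0 0 0 -0.43 10" --pt "0 0 0 0 0 -0.43 10" --pt "0 0 0 0 0 -0.43 10"

```text
time_s: 11.55
tcp_pos: [0.5415, 0.1568, 0.078]
tool_rot: [-3.141, -0.036, 0.003]
force: [-5.0, 0.6, 5.4]
gripper_width: 0.0159
```

```bash
python3 chk.py
```

```text
349 [4, 5, 4, 4, 5, 5, 84, 129, 133, 93, 43, 7, 5, 5, 4, 5, 23]
350 [5, 4, 5, 5, 5, 4, 83, 128, 135, 91, 31, 6, 3, 5, 4, 4, 27]
351 [4, 4, 5, 5, 4, 5, 101, 135, 141, 92, 26, 7, 4, 3, 5, 5, 27]
352 [5, 4, 6, 5, 4, 5, 101, 135, 140, 91, 24, 6, 4, 5, 3, 4, 29]
353 [4, 4, 4, 4, 5, 5, 97, 134, 140, 94, 8, 4, 6, 3, 5, 5, 35]
354 [5, 5, 5, 5, 6, 6, 99, 135, 135, 92, 7, 5, 5, 4, 5, 4, 34]
[0.54154365 0.15684912 0.07802163] [-3.14096290e+00 -3.59284257e-02  2.61313841e-03] [-5.16247669  1.34879197  5.03662811] [0.14186924 0.93069638 0.55142089] 11.6
```

>>> jog_arm --pt "0 0 0 0 0 -0.03 10" --pt "0 0 0 0 0 -0.05 10" --pt "0 0 0 0 0 -0.05 10"

```text
time_s: 11.9
tcp_pos: [0.5417, 0.1568, 0.078]
tool_rot: [-3.141, 0.044, 0.002]
force: [-4.6, 2.4, 5.8]
gripper_width: 0.0161
```

```bash
python3 chk.py|tail -1
```

```text
[0.54176806 0.15680753 0.07804411] [-3.14105256e+00  4.34918559e-02  1.84669343e-03] [-5.2213754   1.51918991  5.18781043] [0.23049262 0.92297406 0.86737557] 11.95
```

The torque rose from 0.55 to 0.87 N m with almost no knob give, so it is on the locked stop. Relieving slightly, opening and lifting straight up.

>>> jog_arm --pt "0 0 0 0 0 0.04 10" --pt "0 0 0 0 0 0.04 40" --pt "0 0 0 0 0 0.04 40" --pt "0 0 0 0 0 0.04 40" --pt "0 0 0 0 0 0.04 40" --pt "0 0 20 0 0 0.04 40" --pt "0 0 60 0 0 0.04 40" --pt "0 0 100 0 0 0.04 40" --pt "0 0 140 0 0 0.04 40" --pt "0 0 140 0 0 0.04 40"

```text
time_s: 12.95
tcp_pos: [0.5454, 0.1567, 0.224]
tool_rot: [-3.14, -0.014, -0.018]
force: [-0.2, 0.1, -0.1]
gripper_width: 0.0398
```

>>> jog_arm --pt "-50 0 0 0 0 0 40" --pt "-100 50 0 0 0 0 40" --pt "-120 100 0 0 0 0 40" --pt "-140 150 0 0 0 0 40" --pt "-160 200 0 0 0 0 40" --pt "-180 250 0 0 0 0 40" --pt "-200 280 0 0 0 0 40" --pt "-200 280 0 0 0 0 40" --pt "-200 280 0 0 0 0 40"

```text
time_s: 13.85
tcp_pos: [0.3405, 0.4385, 0.217]
tool_rot: [3.141, 0.02, -0.002]
force: [-0.6, -0.2, -0.6]
gripper_width: 0.0398
```

```bash
python3 chk.py|tail -1; python3 - <<'E'
from h import *
t=robot.camera("top"); s=robot.camera("side")
a=cv2.resize(t["image"][115:215,190:290],(400,400),interpolation=cv2.INTER_CUBIC)
b=cv2.resize(s["image"][130:240,280:390],(400,400),interpolation=cv2.INTER_CUBIC)
cv2.imwrite("pics/d.png",np.hstack([a,b])[:,:,::-1])
T=t["image"].astype(float); red=np.clip(T[...,0]-np.maximum(T[...,1],T[...,2])-15,0,None)
for i in range(138,149): r=red[i,230:246]; print(i,round((r*np.arange(230,246)).sum()/max(r.sum(),1),2),int(r.sum()))
r=red[150:200,220:260]; print(np.argwhere(r>30).mean(0)+[150,220])
x,y,a=.5467,.045,.0429
W=lambda X,Y,Z:[x+np.cos(a)*X-np.sin(a)*Y,y+np.sin(a)*X+np.cos(a)*Y,Z]
q=.111; print(proj(t,[W(.135,q,.053),W(.185,q,.052)]).round(2).tolist())
for k in(0,.1,.2): print(k,proj(t,[W(-.042*np.cos(k),q-.042*np.sin(k),.101)]).round(2).tolist())
E
```

```text
[0.34154185 0.43692052 0.21709903] [ 3.14048601e+00  1.79343691e-02 -1.07598058e-03] [ 0.022631    0.2853981  -0.26799585] [-0.07154321  0.16460664  0.02397631] 13.9
138 236.83 6
139 236.67 3
140 236.71 34
141 236.49 129
142 236.31 195
143 236.22 207
144 236.18 200
145 236.19 198
146 236.17 196
147 236.16 192
148 236.19 149
[188.15384615 235.46153846]
[[236.11, 142.3], [235.98, 128.59]]
0 [[235.4, 189.27]]
0.1 [[236.66, 189.18]]
0.2 [[237.9, 188.96]]
```

View pics/d.png

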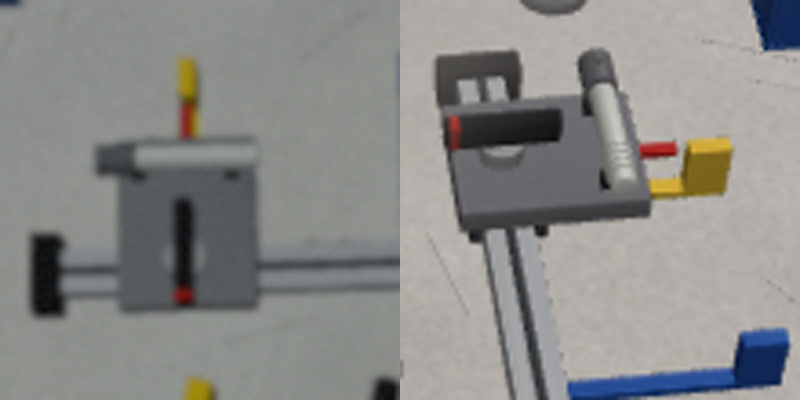

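The left half (top view) shows the pointer at (187,120) in line with the yellow block at (187,78). The bar lies across the rail, with its red end at (183,295). The side view agrees. Handing in.

```bash
python3 -c "
from station import robot
print(robot.close_job())"
```

```text
the job is handed in; nothing more can be done
None
```

The carriage is now locked with its red pointer opposite the mid-sized yellow clip. The job was handed in at about 14 s on the robot's clock, well under the 67 s limit. No verdict is reported at hand-in.

- **What I did:** I pinched the clamp knob and turned it about 1.42 rad to its loosened stop. I then slid the carriage about 131 mm along the rail by the held knob, rather than pushing on its end faces. After turning the knob back to its locked stop, I released it and moved the arm clear.
- **Pointer position:** The final top picture puts the pointer within about 0.3 mm of the yellow block's centre line. The side picture, taken before release, put it about 0.6 mm short.
- **Knob:** Its final angle reads about 0 from the red end. At the locked stop the measured torque rose to 0.87 N m when I turned the tool further.
- **Contact:** I saw no sign of the white probe or the loose items being touched. That rests on the pictures I viewed and the low measured forces; I did not measure every item again afterwards.
- **Disagreement:** My first joint fit put the yellow clip about 2 mm short. Sub-pixel measurements from both cameras corrected this before locking.

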